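# Clear the sewing bench into its trays

## Task

The overlocker has been serviced: sort what is left on the bench. Stand both empty spools upright, side by side, in the white tray; lay both hand tools (screwdriver and seam ripper) flat in the green tray, neither on top of the other nor on the rim; and stand the oil bottle in the small dark steel drip tray, keeping the bottle roughly upright all the way. Leave the phone and the mug where they are.

Things in the scene. Friction and masses are not known exactly. Their poses are not given: they have to be found in the camera images.
- blue_spool_mid (a point): Empty blue plastic spool standing upright on the bench: two flanges 38 mm in diameter and 8 mm thick joined by a 24 mm core, 60 mm tall in all, about 30 g. This point: its centre, 30 mm above its foot; z along its axis.
- yellow_spool_mid (a point): Empty yellow plastic spool, same shape and size as the blue one (38 mm diameter, 60 mm tall, about 30 g). This point: its centre, 30 mm above its foot; z along its axis.
- screwdriver_mid (a point): Small screwdriver lying flat: red square handle 75 mm long, 18 mm wide, 18 mm high; thin steel shaft (6 mm) beyond it. This point: centre of the handle, 9 mm above what it lies on and close to its centre of mass; x points along the tool to the tip, z up. The tool reaches from -37.5 mm (butt) to +92.5 mm (tip) along x. About 60 g.
- seam_ripper_mid (a point): Seam ripper lying flat: orange handle 75 mm long, 14 mm wide, 18 mm high; steel fork (up to 16 mm wide) with a red bead beyond it. This point: centre of the handle, 9 mm above what it lies on and close to its centre of mass; x points along the tool to the tip, z up. The tool reaches from -37.5 mm (butt) to +92 mm (tip) along x. About 40 g.
- oil_bottle_mid (a point): Small closed oil bottle standing upright: cream with a green band, body 40 mm in diameter and straight from its foot to 46 mm up, black cap 18 mm in diameter, 66 mm tall in all, about 70 g. This point: on its axis, 33 mm above its foot; z up to the cap.
- spool_tray: White plastic tray for spools, inside 74 mm along its x and 116 mm along its y, 20 mm high outside. Fixed to the bench, open on top, walls and floor 4 mm thick. Origin: centre of its underside; z up. 
- tool_tray: Green tray for hand tools, the largest, inside 140 mm along its x and 180 mm along its y, 22 mm high outside. Fixed to the bench, open on top, walls and floor 4 mm thick. Origin: centre of its underside; z up. 
- drip_tray: Small square dark steel drip tray for the oil bottle, inside 70 mm by 70 mm, 14 mm high outside. Fixed to the bench, open on top, walls and floor 4 mm thick. Origin: centre of its underside; z up. 
- phone: Black phone lying flat, 150 mm along x, 74 mm along y, 9 mm thick; not to be moved. Origin: centre of its underside.
- mug: Blue ceramic mug, 76 mm in diameter and 85 mm tall, handle towards its +y side; not to be moved. Origin: centre of its underside.
Not all that is in view belongs to the job. Leave any blue or red look-alike of the tool_tray alone.

How it is judged:
By the outcome, as a careful person would: the job done as asked, in the order asked, and still so for the second after the job is handed in, with the robot touching nothing.
It also fails if it takes over 144 s, if anything falls off the work surface, if the arm or the gripper's body presses on something with over 40 N, if the wrist force passes 120 N, or if a joint passes its speed limit or range.

## Robot

A 7-joint arm with a two-finger parallel gripper is mounted at the origin on the work surface. World frame = base frame: x ahead of the robot, y to its left, z up, the work surface at z = 0. Lengths are in m, angles in rad, forces in N, time in s.
With the tool pointing down it reaches from about 0.4 to 0.875 m from the base axis. Payload 19.3 kg.
Tool frame: the origin (TCP) lies at the very end of the fingers, on their centre line; the grasp point (between the pads) lies 19 mm behind it; z points along the fingers, y is the direction in which the jaws open and shut (so a half turn about z gives the same grasp; the last joint's range is limited). The gripper opens to 85 mm and grips with 20 to 120 N. Pads are 22 mm wide; open, the fingers measure 114 mm over their backs; the gripper's body (76 mm by 85 mm) begins 54 mm behind the grasp point. The pads swing forward as they close: fully open they stand 13 mm farther back than shut.
Start: joints at [-1.253, 0.521, -0.036, 1.599, 0.021, 1.021, -0.113], TCP at [0.236, 0.579, 0.231] pointing down, gripper open.
Joint ranges: [-2.91, 2.91], [-0.3, 2.13], [-1.5, 1.42], [0.17, 2.43], [-1.26, 4.41], [0.16, 1.93], [-2.52, 2.52]. Speed limits (rad/s): [1.89, 1.89, 2.39, 2.39, 3.01, 3.01, 3.01].

## Interface

Orientations are given as [roll, pitch, yaw] about the fixed x, y, z axes, in that order (R = Rz(yaw) Ry(pitch) Rx(roll)).
In Python, from workcell import bot, grab_frame, calibration, workorder gives the robot as it stands.
- The arm moves only by the tool move_arm, never from a script. Its arguments are lists of equal length, an entry for each row: "jaw": the closure in counts, from 0 (fully open) to 255 (shut); "dp": the shift along the tool's x, y, z in units of 800 mm (1.0 is 800 mm), a list of three; "rotation": the turn, a rotation vector about the tool's x, y, z in units of pi rad (1.0 is pi rad), a list of three. In form: {"jaw": [jaw, ...], "dp": [[dx, dy, dz], ...], "rotation": [[rx, ry, rz], ...]}. A call has 1 to 10 rows; each row shifts and turns the commanded pose from where the row before left it, along the tool's axes as they then stand; what a row does not reach is not made up. A row lasts 1/8 s, in which the tool goes at most 62.5 mm and 10.7 degrees, less where a joint would pass 70% of its speed; a pose out of reach is approached as far as the arm can. A call with a number of a shift or a turn outside -1 to 1 is refused whole. A call with a gripper value outside its range is refused whole. The fingers move at their own pace and stop on an object; "squeeze" is the grip in N (left out, the last holds). Time passes only in rows, so rows that do not move let the fingers close. It gives the time, the measured TCP pose, the force and the opening at its end, in the units of the state.
- bot.observe(): the state, without advancing time (a new reading comes with each control period).
- grab_frame(name): name is "scene" or "top" or "wrist"; returns the picture (420x560x3 uint8, blue, green, red); there is no depth.
- calibration(name): a dict with "camera_matrix" (3x3 intrinsics, pixels), "T" (4x4, takes a point from camera to world coordinates). Camera axes: x right, y down, z forward; pixel columns grow to the right and rows downward; lengths in m; the calibration is good to about 2 mm. The wrist camera is an equidistant fisheye: a pixel r from the principal point sees the ray r / f radians off the axis. A picture is of the moment at which its call begins: read the wrist's pose just before it. calibration takes no time and is no camera call; for the wrist camera it gives the pose at the moment of the call.
- workorder.job_done(): hands the job in, once; it reports no verdict.
The state is a dict: "clock": time; "qpos": joint angles; "qd": joint speeds; "joint_efforts": joint torques, N m; "position": TCP position; "tool_rot": TCP orientation; "force": force on the tool from outside, world axes, zero at the start; "moment": the same for the moment, N m; "grip_width": finger opening in m.
Only numpy, scipy, OpenCV 4.12 (cv2) and the standard library are available. Lean on these libraries where they do the work, as an engineer would, in place of code of your own. Each camera call takes 0.05 s, during which the arm holds its last target. There are 200 camera calls.

## Working session

There is one attempt and no reset: what is moved stays moved. The work goes in short steps, Python scripts to look and compute and a tool call to move; the robot and the scene stay as the last step left them, time stands still between calls to the robot, and variables do not carry over. Pictures are saved under pics/ and viewed, about 12 in all and at most 16, crops included, and the job is handed in when it is done.

Besides the shell and the picture viewer there is one more tool, called after "Request:" as name(argument=value, ...) on one line, values as JSON. move_arm: Moves the arm, as the interface text tells. Shifts and turns lie within -1 to 1; 1 stands for 800 mm of shift or pi rad of turn. Its arguments: {"type":"object","properties":{"jaw":{"type":"array","items":{"type":"number"}},"dp":{"type":"array","items":{"type":"array","items":{"type":"number","minimum":-1,"maximum":1}}},"rotation":{"type":"array","items":{"type":"array","items":{"type":"number","minimum":-1,"maximum":1}}},"squeeze":{"type":"number"}},"required":["jaw","dp","rotation"]}

```bash
mkdir -p pics; ls; python3 - <<'E'
from workcell import bot, grab_frame, calibration
import cv2
s=bot.observe(); print({k:s[k] for k in('clock','position','tool_rot','force','grip_width')})
for n in('scene','top'):
    cv2.imwrite(f'pics/{n}0.png',grab_frame(n)); c=calibration(n); print(n,c)
c=calibration('wrist');print(c)
E
```

```text
pics
{'clock': 0.0, 'position': array([0.23623318, 0.57828257, 0.23074828]), 'tool_rot': array([-3.14048931e+00,  3.79854706e-05,  2.75376625e+00]), 'force': array([0.72155743, 0.08902336, 0.40747602]), 'grip_width': 0.08579277179853664}
scene {'camera_matrix': array([[510.9620085 ,   0.        , 272.20222771],
       [  0.        , 510.9620085 , 212.20547797],
       [  0.        ,   0.        ,   1.        ]]), 'T': array([[-0.58399681,  0.64506056, -0.49279266,  1.11338087],
       [ 0.81174167,  0.46766577, -0.34980593,  0.4574793 ],
       [ 0.00481625, -0.60430588, -0.79673785,  1.055511  ],
       [ 0.        ,  0.        ,  0.        ,  1.        ]])}
top {'camera_matrix': array([[507.64999165,   0.        , 277.26144593],
       [  0.        , 507.64999165, 209.27575366],
       [  0.        ,   0.        ,   1.        ]]), 'T': array([[-3.88898886e-03, -9.95758787e-01,  9.19201457e-02,
         3.82648505e-01],
       [-9.99992033e-01,  3.95523960e-03,  5.38583883e-04,
         9.04494462e-03],
       [-8.99865835e-04, -9.19173189e-02, -9.95766236e-01,
         1.30358275e+00],
       [ 0.00000000e+00,  0.00000000e+00,  0.00000000e+00,
         1.00000000e+00]])}
{'camera_matrix': array([[325.1922621 ,   0.        , 280.60795513],
       [  0.        , 325.1922621 , 211.82491704],
       [  0.        ,   0.        ,   1.        ]]), 'T': array([[ 3.78109477e-01,  8.85597484e-01,  2.69722674e-01,
         1.68493311e-01],
       [ 9.25760837e-01, -3.61607516e-01, -1.10484738e-01,
         6.07638005e-01],
       [-3.11259587e-04,  2.91474014e-01, -9.56578696e-01,
         3.74267580e-01],
       [ 0.00000000e+00,  0.00000000e+00,  0.00000000e+00,
         1.00000000e+00]])}
```

View pics/top0.png

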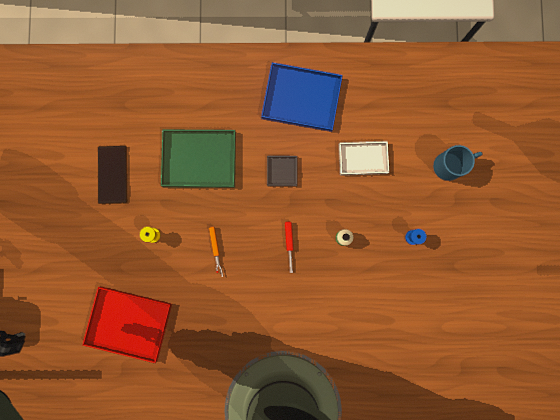

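View pics/scene0.png

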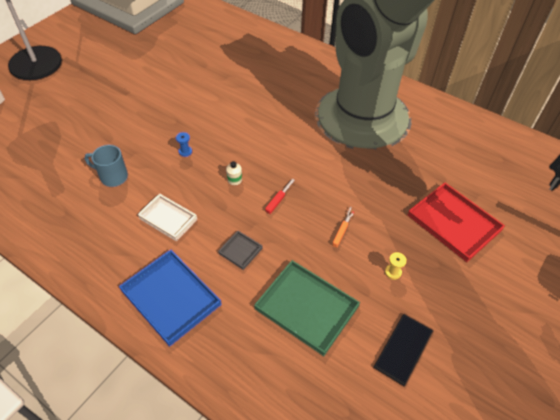

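Top view: yellow spool (149,235), seam ripper (214,248), screwdriver (290,245), bottle (345,238), blue spool (417,237), green tray (198,158), drip tray (283,171), white tray (364,158), phone (112,174), mug (457,162). Look-alikes to leave alone: blue tray (302,97), red tray (128,324). For blue spool, the dark-blue mug and the blue tray could be confused by colour; for the red screwdriver, the red tray.

```bash
cat > h.py <<'E'
import numpy as np, cv2
from workcell import bot, grab_frame, calibration
def ray(c,uv,fish=False):
    K=c['camera_matrix'];x=(uv[0]-K[0,2])/K[0,0];y=(uv[1]-K[1,2])/K[1,1]
    if fish:
        r=np.hypot(x,y); d=np.array([np.sin(r)*x/max(r,1e-9),np.sin(r)*y/max(r,1e-9),np.cos(r)])
    else: d=np.array([x,y,1.])
    return c['T'][:3,3],c['T'][:3,:3]@d
def onplane(c,uv,z,fish=False):
    o,d=ray(c,uv,fish); return (o+d*(z-o[2])/d[2])[:3]
def mask(im,box,hlo,hhi,smin,vmin,smax=255,vmax=255):
    h=cv2.cvtColor(im,cv2.COLOR_BGR2HSV); m=cv2.inRange(h,(hlo,smin,vmin),(hhi,smax,vmax))
    x0,y0,x1,y1=box; k=np.zeros_like(m);k[y0:y1,x0:x1]=m[y0:y1,x0:x1]
    return k
def big(m):
    cs,_=cv2.findContours(m,cv2.RETR_EXTERNAL,cv2.CHAIN_APPROX_NONE); return max(cs,key=cv2.contourArea)
E
python3 - <<'E'
from h import *
np.set_printoptions(precision=4,suppress=True)
im=cv2.imread('pics/top0.png');c=calibration('top')
def tray(n,box,rng,z,grow=None):
    ct=big(mask(im,box,*rng)); pts=np.array([onplane(c,p[0],z)[:2] for p in ct],np.float32)
    (cx,cy),wh,a=cv2.minAreaRect(pts); print(n,round(cx,4),round(cy,4),np.round(wh,4),round(a,1))
tray('white',(330,130,400,185),(0,179,0,120,70),.020)
tray('green',(150,120,245,195),(40,90,60,20),.022)
tray('drip',(260,148,305,195),(0,179,0,20,90,130),.014)
tray('screw',(275,210,305,262),(0,6,180,90),.018)
tray('ripper',(200,220,235,262),(7,17,200,170),.018)
tray('phone',(90,140,135,210),(0,179,0,0,255,60),.009)
for n,box,rng,z in(('blue',(400,220,435,255),(100,125,150,60),.06),('yellow',(130,220,167,250),(22,35,150,120),.06)):
    m=mask(im,box,*rng);(u,v),r=cv2.minEnclosingCircle(big(m)); print(n,u,v,r,onplane(c,(u,v),z), onplane(c,(u,v),.03))
m=mask(im,(330,225,360,250),0,179,0,0,255,60);ct=big(m);(u,v),r=cv2.minEnclosingCircle(ct);print('cap',u,v,r,onplane(c,(u,v),.066))
cv2.imwrite('pics/top_c.png',cv2.resize(im[120:290,90:490],None,fx=2,fy=2,interpolation=cv2.INTER_CUBIC))
E
```

```text
white 0.6332 -0.212 [0.0847 0.1248] 1.7
green 0.6339 0.213 [0.1867 0.1453] 89.8
drip 0.6018 -0.0016 [0.0747 0.0754] 89.8
screw 0.4344 -0.0185 [0.0739 0.0175] 4.0
ripper 0.4213 0.1722 [0.0729 0.0138] 10.3
phone 0.5946 0.4355 [0.1488 0.0722] 1.6
blue 415.5 237.0 9.962529182434082 [ 0.428  -0.3283  0.06  ] [ 0.4291 -0.3364  0.03  ]
yellow 149.5 234.5 10.12432861328125 [0.4366 0.3229 0.06  ] [0.4379 0.3305 0.03  ]
cap 345.5 236.5 2.9155757427215576 [ 0.4296 -0.1562  0.066 ]
```

View pics/top_c.png

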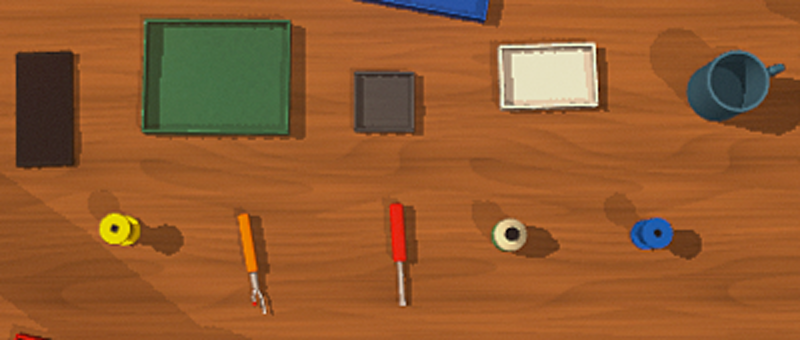

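The crop confirms the choices. The heights and sizes agree: the white tray measures 85x125, green 145x187 and drip 75, and both handles are about 74x18/14. Gripping plan: spools by the top flange with jaws along world x (yaw 90°). Yellow is first, at about (.437,.330).

Request:
move_arm(jaw=[0, 0, 0, 0, 0, 0, 0], dp=[[0, 0, 0], [0, 0, 0], [0, 0, 0], [0, 0, 0], [0, 0, 0], [0, 0, 0], [0, 0, 0]], rotation=[[0, 0, 0.0538], [0, 0, 0.0538], [0, 0, 0.0538], [0, 0, 0.0538], [0, 0, 0.0538], [0, 0, 0.0538], [0, 0, 0.0538]], squeeze=30)

```text
clock: 0.98
position: [0.2362, 0.5784, 0.231]
tool_rot: [-3.141, 0.001, 1.565]
force: [-0.2, 0.5, 0.2]
grip_width: 0.0856
```

Request:
move_arm(jaw=[0, 0, 0, 0, 0, 0, 0, 0, 0], dp=[[-0.0388, 0.0314, 0.0174], [-0.0388, 0.0314, 0.0174], [-0.0388, 0.0314, 0.0174], [-0.0388, 0.0314, 0.0174], [-0.0388, 0.0314, 0.0174], [-0.0388, 0.0314, 0.0174], [-0.0388, 0.0314, 0.0174], [-0.0388, 0.0314, 0.0174], [0, 0, 0]], rotation=[[0, 0, 0], [0, 0, 0], [0, 0, 0], [0, 0, 0], [0, 0, 0], [0, 0, 0], [0, 0, 0], [0, 0, 0], [0, 0, 0]])

```text
clock: 2.1
position: [0.4387, 0.3271, 0.119]
tool_rot: [-3.141, 0.002, 1.566]
force: [0.0, 0.5, 1.0]
grip_width: 0.0851
```

```bash
cat >> h.py <<'E'
from scipy.spatial.transform import Rotation as Rn
def go(x,y,z,yaw=90):
    "shift (tool units) after turn to yaw, and turn needed"
    s=bot.observe(); p=s['position']; R=Rn.from_euler('xyz',s['tool_rot'])
    Rt=Rn.from_euler('xyz',[np.pi,0,np.radians(yaw)])
    rv=(R.inv()*Rt).as_rotvec()/np.pi
    dp=Rt.inv().apply(np.array([x,y,z])-p)/.8
    print('pos',p.round(4),'rot',np.degrees(s['tool_rot']).round(1),'w',round(s['grip_width'],4),'t',s['clock'],'F',s['force'].round(1),'\n  turn',rv.round(4),'then dp',dp.round(4))
E
python3 - <<'E'
from h import *
go(.437,.330,.037)
c=calibration('wrist');im=grab_frame('wrist');cv2.imwrite('pics/w1.png',im)
m=mask(im,(0,0,560,420),22,35,150,100);ct=big(m);print(cv2.boundingRect(ct),cv2.contourArea(ct))
E
```

```text
pos [0.4387 0.3271 0.119 ] rot [-1.80e+02  1.00e-01  8.97e+01] w 0.0851 t 2.1 F [0.  0.5 1. ] 
  turn [-0.0002  0.0007 -0.0015] then dp [ 0.0037 -0.0021  0.1025]
(251, 180, 57, 71) 3025.0
```

View pics/w1.png

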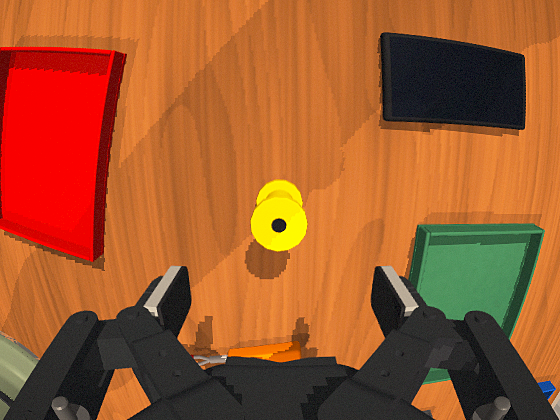

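The wrist view shows the yellow spool's top-flange hole at (279,225), between the jaws. I cast that ray onto z=.06, and also use the close view to find the ripper and trays.

```bash
python3 - <<'E'
from h import *
c=calibration('wrist')
print(onplane(c,(279,225.5),.06,True))
E
```

```text
[0.43760293 0.33321488 0.06      ]
```

Request:
move_arm(jaw=[0, 0, 0, 0, 255, 255, 255, 255, 255, 255], dp=[[0.0061, -0.0015, 0.03], [0, 0, 0.04], [0, 0, 0.0325], [0, 0, 0], [0, 0, 0], [0, 0, 0], [0, 0, 0], [0, 0, 0], [0, 0, 0], [0, 0, 0]], rotation=[[0, 0, 0], [0, 0, 0], [0, 0, 0], [0, 0, 0], [0, 0, 0], [0, 0, 0], [0, 0, 0], [0, 0, 0], [0, 0, 0], [0, 0, 0]])

```text
clock: 3.4
position: [0.4365, 0.3355, 0.0388]
tool_rot: [3.141, -0.001, 1.571]
force: [0.1, -0.6, 9.1]
grip_width: 0.0368
```

Request:
move_arm(jaw=[255, 255, 255, 255, 255, 255, 255, 255, 255, 255], dp=[[0, 0, -0.05], [0, 0, -0.05], [-0.0541, 0.0205, 0], [-0.0541, 0.0205, 0], [-0.0541, 0.0205, 0], [-0.0541, 0.0205, 0], [-0.0541, 0.0205, 0], [-0.0541, 0.0205, 0], [-0.0541, 0.0205, 0], [-0.0541, 0.0205, 0]], rotation=[[0, 0, 0], [0, 0, 0], [0, 0, 0], [0, 0, 0], [0, 0, 0], [0, 0, 0], [0, 0, 0], [0, 0, 0], [0, 0, 0], [0, 0, 0]])

```text
clock: 4.65
position: [0.5677, -0.0126, 0.1184]
tool_rot: [3.141, -0.0, 1.571]
force: [0.5, 1.5, -0.5]
grip_width: 0.0364
```

Request:
move_arm(jaw=[255, 255, 255, 255, 255, 255], dp=[[-0.0541, 0.0205, 0], [-0.0541, 0.0205, 0], [-0.0541, 0.0205, 0], [-0.0541, 0.0205, 0], [0, 0, 0], [0, 0, 0]], rotation=[[0, 0, 0], [0, 0, 0], [0, 0, 0], [0, 0, 0], [0, 0, 0], [0, 0, 0]])

```text
clock: 5.4
position: [0.6326, -0.1839, 0.118]
tool_rot: [-3.141, -0.0, 1.571]
force: [0.6, 0.7, -0.3]
grip_width: 0.0367
```

```bash
python3 - <<'E'
from h import *
go(.633,-.184,.044)
c=calibration('wrist');im=grab_frame('wrist');cv2.imwrite('pics/w2.png',im);np.save('w2c.npy',c['T'])
E
```

```text
pos [ 0.6326 -0.1839  0.118 ] rot [-180.   -0.   90.] w 0.0367 t 5.4 F [ 0.6  0.7 -0.3] 
  turn [-0.     -0.0001 -0.0001] then dp [-0.0002  0.0005  0.0925]
```

View pics/w2.png

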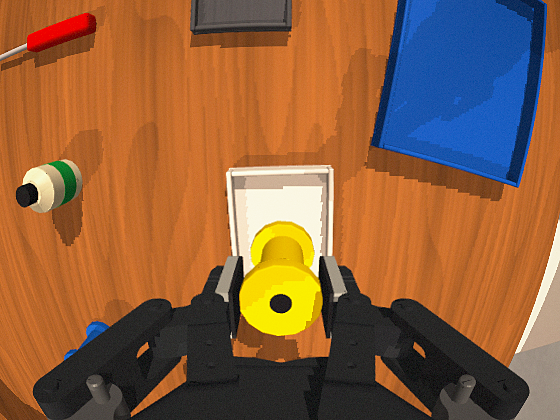

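The spool hangs upright, centred across the tray (tray walls at columns 228–333, spool centre at column 281). I lower it and release.

Request:
move_arm(jaw=[255, 255, 255, 255, 255, 100, 100, 0, 0, 0], dp=[[0, 0, 0.04], [0, 0, 0.034], [0, 0, 0.0185], [0, 0, 0], [0, 0, 0], [0, 0, 0], [0, 0, 0], [0, 0, 0], [0, 0, -0.04], [0, 0, -0.06]], rotation=[[0, 0, 0], [0, 0, 0], [0, 0, 0], [0, 0, 0], [0, 0, 0], [0, 0, 0], [0, 0, 0], [0, 0, 0], [0, 0, 0], [0, 0, 0]])

```text
clock: 6.7
position: [0.632, -0.1841, 0.1238]
tool_rot: [-3.139, -0.0, 1.571]
force: [-0.0, 0.8, 0.6]
grip_width: 0.0857
```

```bash
python3 - <<'E'
from h import *
go(.429,-.336,.12)
im=grab_frame('top');cv2.imwrite('pics/t3.png',cv2.resize(im[120:260,270:450],None,fx=3,fy=3))
E
```

```text
pos [ 0.632  -0.1841  0.1238] rot [-179.9   -0.    90. ] w 0.0857 t 6.7 F [-0.   0.8  0.6] 
  turn [-0.0008 -0.0002 -0.0001] then dp [-0.1899 -0.2537  0.0047]
```

View pics/t3.png

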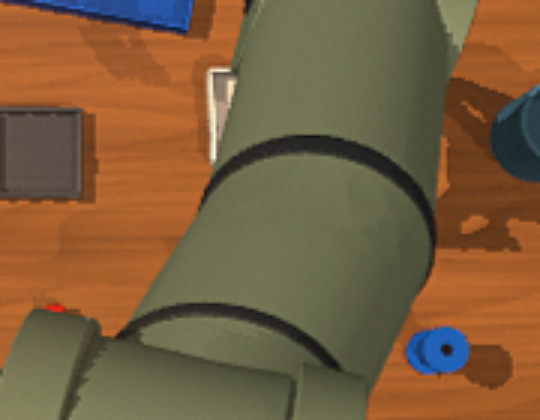

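The arm hides the tray in this view. I'll check it on return and move on to the blue spool.

Request:
move_arm(jaw=[0, 0, 0, 0, 0, 0, 0, 0, 0], dp=[[-0.0271, -0.0363, 0], [-0.0271, -0.0363, 0], [-0.0271, -0.0363, 0], [-0.0271, -0.0363, 0], [-0.0271, -0.0363, 0], [-0.0271, -0.0363, 0], [-0.0271, -0.0363, 0], [0, 0, 0], [0, 0, 0]], rotation=[[0, 0, 0], [0, 0, 0], [0, 0, 0], [0, 0, 0], [0, 0, 0], [0, 0, 0], [0, 0, 0], [0, 0, 0], [0, 0, 0]])

```text
clock: 7.88
position: [0.4301, -0.3357, 0.124]
tool_rot: [3.141, -0.0, 1.571]
force: [0.2, 1.1, -0.2]
grip_width: 0.0849
```

```bash
python3 - <<'E'
from h import *
c=calibration('wrist');im=grab_frame('wrist');cv2.imwrite('pics/w4.png',im)
go(.429,-.336,.037)
# black hole in top flange
m=mask(im,(200,150,360,330),100,125,150,50);ct=big(m);print('blob',cv2.boundingRect(ct))
fill=np.zeros_like(m);cv2.drawContours(fill,[ct],-1,255,-1)
h=cv2.bitwise_and(fill,cv2.inRange(im,(0,0,0),(60,60,60)));ct=big(h);(u,v),r=cv2.minEnclosingCircle(ct);print(u,v,r,onplane(c,(u,v),.06,True))
E
```

```text
pos [ 0.4303 -0.3354  0.124 ] rot [180.  -0.  90.] w 0.0856 t 7.925 F [ 0.3 -0.2  1.3] 
  turn [ 0.0002 -0.      0.0003] then dp [-0.0007 -0.0017  0.1087]
blob (253, 182, 55, 69)
279.5 226.0 6.800835609436035 [ 0.43037116 -0.33342459  0.06      ]
```

Request:
move_arm(jaw=[0, 0, 0, 0, 255, 255, 255, 255, 255, 255], dp=[[0.001, 0, 0.036], [0, 0, 0.04], [0, 0, 0.0325], [0, 0, 0], [0, 0, 0], [0, 0, 0], [0, 0, 0], [0, 0, 0], [0, 0, 0], [0, 0, 0]], rotation=[[0, 0, 0], [0, 0, 0], [0, 0, 0], [0, 0, 0], [0, 0, 0], [0, 0, 0], [0, 0, 0], [0, 0, 0], [0, 0, 0], [0, 0, 0]])

```text
clock: 9.18
position: [0.43, -0.3356, 0.0381]
tool_rot: [3.14, 0.001, 1.57]
force: [-0.7, 0.9, 9.4]
grip_width: 0.0371
```

```bash
python3 - <<'E'
from h import *
go(.633,-.24,.12)
E
```

```text
pos [ 0.43   -0.3356  0.0381] rot [179.9   0.   90. ] w 0.0371 t 9.175 F [-0.7  0.9  9.4] 
  turn [ 0.0004  0.0002 -0.0001] then dp [ 0.1195  0.2538 -0.1024]
```

Request:
move_arm(jaw=[255, 255, 255, 255, 255, 255, 255, 255, 255, 255], dp=[[0, 0, -0.0575], [0, 0, -0.0575], [0.0199, 0.0423, 0], [0.0199, 0.0423, 0], [0.0199, 0.0423, 0], [0.0199, 0.0423, 0], [0.0199, 0.0423, 0], [0.0199, 0.0423, 0], [0, 0, 0], [0, 0, 0]], rotation=[[0, 0, 0], [0, 0, 0], [0, 0, 0], [0, 0, 0], [0, 0, 0], [0, 0, 0], [0, 0, 0], [0, 0, 0], [0, 0, 0], [0, 0, 0]])

```text
clock: 10.42
position: [0.6321, -0.2401, 0.1293]
tool_rot: [-3.141, 0.0, 1.57]
force: [-1.0, 0.0, -0.2]
grip_width: 0.0363
```

```bash
python3 - <<'E'
from h import *
c=calibration('wrist');im=grab_frame('wrist');cv2.imwrite('pics/w5.png',im)
go(.633,-.24,.043)
m=mask(im,(0,0,560,420),22,35,150,100);ct=big(m);print(cv2.boundingRect(ct))
E
```

```text
pos [ 0.6318 -0.2404  0.1293] rot [-180.     0.    89.9] w 0.0362 t 10.475 F [-0.7 -0.5  0. ] 
  turn [-0.0001  0.0001 -0.0003] then dp [0.0005 0.0015 0.1079]
(256, 122, 58, 60)
```

View pics/w5.png

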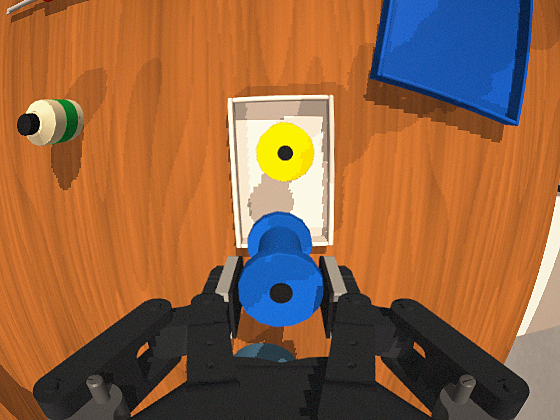

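Yellow stands upright in the tray (hole at 285,153) and blue hangs above the near half. I check the tray edges at rows 97 and 246 before lowering.

```bash
python3 - <<'E'
from h import *
c=calibration('wrist')
print(onplane(c,(285,153),.064,True),onplane(c,(280,97),.02,True),onplane(c,(237,246),.02,True),onplane(c,(330,244),.02,True),onplane(c,(281,293),.15,True))
E
```

```text
[ 0.63567199 -0.18901797  0.064     ] [ 0.63244554 -0.15038319  0.02      ] [ 0.59581846 -0.27215295  0.02      ] [ 0.67464632 -0.27045796  0.02      ] [ 0.6329258  -0.23947738  0.15      ]
```

Request:
move_arm(jaw=[255, 255, 255, 255, 255, 100, 100, 0, 0, 0], dp=[[0, 0, 0.045], [0, 0, 0.044], [0, 0, 0.0193], [0, 0, 0], [0, 0, 0], [0, 0, 0], [0, 0, 0], [0, 0, 0], [0, 0, -0.04], [0, 0, -0.06]], rotation=[[0, 0, 0], [0, 0, 0], [0, 0, 0], [0, 0, 0], [0, 0, 0], [0, 0, 0], [0, 0, 0], [0, 0, 0], [0, 0, 0], [0, 0, 0]])

```text
clock: 11.72
position: [0.6318, -0.2394, 0.1223]
tool_rot: [-3.139, -0.001, 1.571]
force: [-0.4, -0.1, 0.3]
grip_width: 0.0855
```

```bash
python3 - <<'E'
from h import *
go(.435,-.0185,.12,90)
go(.435,-.0185,.12,4)
E
```

```text
pos [ 0.6318 -0.2394  0.1223] rot [-179.9   -0.    90. ] w 0.0855 t 11.725 F [-0.4 -0.1  0.3] 
  turn [-0.0008 -0.0002 -0.    ] then dp [ 0.2761 -0.246   0.0029]
pos [ 0.6318 -0.2394  0.1223] rot [-179.9   -0.    90. ] w 0.0855 t 11.725 F [-0.4 -0.1  0.3] 
  turn [-8.000e-04  4.000e-04  4.777e-01] then dp [-0.2261 -0.2926  0.0029]
```

Request:
move_arm(jaw=[0, 0, 0, 0, 0, 0, 0, 0], dp=[[0.0345, -0.0308, 0], [0.0345, -0.0308, 0], [0.0345, -0.0308, 0], [0.0345, -0.0308, 0], [0.0345, -0.0308, 0], [0.0345, -0.0308, 0], [0.0345, -0.0308, 0], [0.0345, -0.0308, 0]], rotation=[[0, 0, 0], [0, 0, 0], [0, 0, 0], [0, 0, 0], [0, 0, 0], [0, 0, 0], [0, 0, 0], [0, 0, 0]])

```text
clock: 12.72
position: [0.4347, -0.0181, 0.1227]
tool_rot: [3.141, -0.0, 1.571]
force: [0.5, 1.1, -0.1]
grip_width: 0.0853
```

Request:
move_arm(jaw=[0, 0, 0, 0, 0, 0, 0, 0, 0, 0], dp=[[0, 0, 0], [0, 0, 0], [0, 0, 0], [0, 0, 0], [0, 0, 0], [0, 0, 0], [0, 0, 0], [0, 0, 0], [0, 0, 0], [0, 0, 0]], rotation=[[0, 0, 0.0531], [0, 0, 0.0531], [0, 0, 0.0531], [0, 0, 0.0531], [0, 0, 0.0531], [0, 0, 0.0531], [0, 0, 0.0531], [0, 0, 0.0531], [0, 0, 0.0531], [0, 0, 0]])

```text
clock: 13.98
position: [0.4355, -0.0188, 0.1225]
tool_rot: [3.141, -0.0, 0.07]
force: [-1.2, 0.5, 0.0]
grip_width: 0.0856
```

```bash
cat >> h.py <<'E'
def handle(c,im,rng,box,z=.018):
    ct=big(mask(im,box,*rng));print('blob',cv2.boundingRect(ct))
    pts=np.array([onplane(c,p[0],z,True)[:2] for p in ct],np.float32)
    (cx,cy),wh,a=cv2.minAreaRect(pts);print('handle',round(cx,4),round(cy,4),np.round(wh,4),round(a,1))
E
python3 - <<'E'
from h import *
c=calibration('wrist');im=grab_frame('wrist');cv2.imwrite('pics/w6.png',im)
go(.435,-.0185,.002,4)
handle(c,im,((0,6,180,90)),(180,80,380,420))
E
```

```text
pos [ 0.4355 -0.0188  0.1225] rot [180.   -0.    4.2] w 0.0855 t 14.025 F [-0.7  0.2 -1. ] 
  turn [ 0.0001 -0.      0.0011] then dp [-0.0006 -0.0004  0.1507]
blob (268, 164, 23, 91)
handle 0.436 -0.0163 [0.0752 0.0176] 3.4
```

View pics/w6.png

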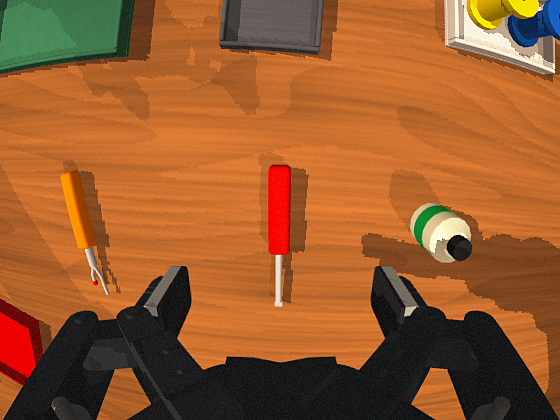

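The red handle lies centred between the jaws (279,210), and both spools show standing in the white tray at top right. I grasp.

Request:
move_arm(jaw=[0, 0, 0, 0, 0, 255, 255, 255, 255, 255], dp=[[0.0006, -0.0012, 0.045], [0, 0, 0.045], [0, 0, 0.04], [0, 0, 0.019], [0, 0, 0], [0, 0, 0], [0, 0, 0], [0, 0, 0], [0, 0, 0], [0, 0, 0]], rotation=[[0, 0, 0], [0, 0, 0], [0, 0, 0], [0, 0, 0], [0, 0, 0], [0, 0, 0], [0, 0, 0], [0, 0, 0], [0, 0, 0], [0, 0, 0]], squeeze=50)

```text
clock: 15.28
position: [0.436, -0.0177, 0.0037]
tool_rot: [-3.141, -0.001, 0.069]
force: [-2.1, 1.1, 13.6]
grip_width: 0.0164
```

Request:
move_arm(jaw=[255, 255, 255, 255, 255], dp=[[0, 0, 0], [0, 0, 0], [0, 0, -0.04], [0, 0, -0.06], [0, 0, -0.04]], rotation=[[0, 0, 0], [0, 0, 0], [0, 0, 0], [0, 0, 0], [0, 0, 0]])

```text
clock: 15.9
position: [0.4359, -0.0179, 0.117]
tool_rot: [-3.141, -0.001, 0.069]
force: [0.5, 0.6, -0.9]
grip_width: 0.0167
```

```bash
python3 - <<'E'
from h import *
go(.667,.2405,.11,90)
E
```

```text
pos [ 0.4359 -0.0179  0.117 ] rot [-180.   -0.    4.] w 0.0167 t 15.9 F [ 0.5  0.6 -0.9] 
  turn [ 1.000e-04 -2.000e-04 -4.779e-01] then dp [0.323  0.2889 0.0087]
```

Request:
move_arm(jaw=[255, 255, 255, 255, 255, 255, 255, 255, 255], dp=[[0, 0, 0], [0, 0, 0], [0, 0, 0], [0, 0, 0], [0, 0, 0], [0, 0, 0], [0, 0, 0], [0, 0, 0], [0, 0, 0]], rotation=[[0, 0, -0.0531], [0, 0, -0.0531], [0, 0, -0.0531], [0, 0, -0.0531], [0, 0, -0.0531], [0, 0, -0.0531], [0, 0, -0.0531], [0, 0, -0.0531], [0, 0, -0.0531]])

```text
clock: 17.02
position: [0.4358, -0.0179, 0.1154]
tool_rot: [3.142, 0.0, 1.576]
force: [-1.2, 1.3, -0.4]
grip_width: 0.0166
```

Request:
move_arm(jaw=[255, 255, 255, 255, 255, 255, 255, 255, 255, 255], dp=[[0.0359, 0.0321, 0], [0.0359, 0.0321, 0], [0.0359, 0.0321, 0], [0.0359, 0.0321, 0], [0.0359, 0.0321, 0], [0.0359, 0.0321, 0], [0.0359, 0.0321, 0], [0.0359, 0.0321, 0], [0.0359, 0.0321, 0], [0, 0, 0]], rotation=[[0, 0, 0], [0, 0, 0], [0, 0, 0], [0, 0, 0], [0, 0, 0], [0, 0, 0], [0, 0, 0], [0, 0, 0], [0, 0, 0], [0, 0, 0]])

```text
clock: 18.27
position: [0.6674, 0.243, 0.1145]
tool_rot: [-3.141, -0.0, 1.573]
force: [-0.1, -0.5, -1.2]
grip_width: 0.0163
```

```bash
python3 - <<'E'
from h import *
c=calibration('wrist');im=grab_frame('wrist');cv2.imwrite('pics/w7.png',im)
go(.667,.2405,.008,90)
h=mask(im,(60,0,500,420),40,90,60,20);ct=big(h)
pts=np.array([onplane(c,p[0],.022,True)[:2] for p in ct],np.float32);print(pts.min(0),pts.max(0))
E
```

```text
pos [0.6668 0.2412 0.1145] rot [-180.     0.    90.1] w 0.0165 t 18.325 F [-1.5 -1.1 -0.4] 
  turn [-0.0002  0.0002  0.0004] then dp [-0.0009  0.0003  0.1332]
[0.56159383 0.15862757] [0.71024877 0.31129703]
```

View pics/w7.png

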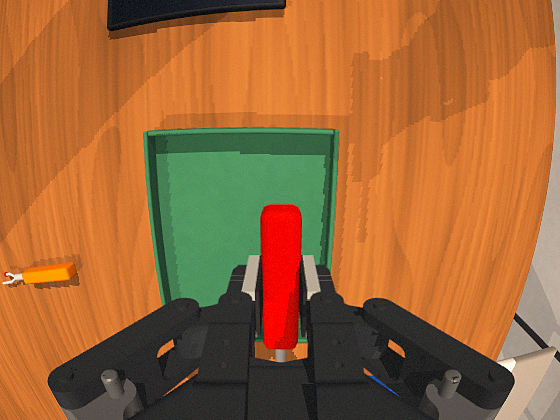

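The handle hangs level inside the right part of the green tray (walls at columns 148 and 335). I lower, open partly, and lift.

Request:
move_arm(jaw=[255, 255, 255, 255, 255, 150, 150, 150, 150, 150], dp=[[0.0015, 0, 0.045], [0, 0, 0.045], [0, 0, 0.032], [0, 0, 0.011], [0, 0, 0], [0, 0, 0], [0, 0, 0], [0, 0, 0], [0, 0, -0.05], [0, 0, -0.06]], rotation=[[0, 0, 0], [0, 0, 0], [0, 0, 0], [0, 0, 0], [0, 0, 0], [0, 0, 0], [0, 0, 0], [0, 0, 0], [0, 0, 0], [0, 0, 0]])

```text
clock: 19.58
position: [0.6665, 0.2415, 0.0972]
tool_rot: [-3.14, 0.001, 1.571]
force: [0.7, -0.7, 0.7]
grip_width: 0.0353
```

```bash
python3 - <<'E'
from h import *
go(.421,.172,.12,90)
go(.421,.172,.12,10.3)
E
```

```text
pos [0.6665 0.2415 0.0972] rot [-179.9    0.    90. ] w 0.0353 t 19.575 F [ 0.7 -0.7  0.7] 
  turn [-0.0005  0.0003 -0.0001] then dp [-0.0868 -0.3068 -0.0284]
pos [0.6665 0.2415 0.0972] rot [-179.9    0.    90. ] w 0.0353 t 19.575 F [ 0.7 -0.7  0.7] 
  turn [-2.000e-04  6.000e-04  4.427e-01] then dp [-0.3174  0.0306 -0.0284]
```

Request:
move_arm(jaw=[150, 100, 0, 0, 0, 0, 0], dp=[[-0.0124, -0.0438, -0.0041], [-0.0124, -0.0438, -0.0041], [-0.0124, -0.0438, -0.0041], [-0.0124, -0.0438, -0.0041], [-0.0124, -0.0438, -0.0041], [-0.0124, -0.0438, -0.0041], [-0.0124, -0.0438, -0.0041]], rotation=[[0, 0, 0], [0, 0, 0], [0, 0, 0], [0, 0, 0], [0, 0, 0], [0, 0, 0], [0, 0, 0]])

```text
clock: 20.45
position: [0.4207, 0.172, 0.1202]
tool_rot: [3.141, -0.0, 1.571]
force: [0.6, 0.7, -0.5]
grip_width: 0.0855
```

Request:
move_arm(jaw=[0, 0, 0, 0, 0, 0, 0, 0, 0, 0], dp=[[0, 0, 0], [0, 0, 0], [0, 0, 0], [0, 0, 0], [0, 0, 0], [0, 0, 0], [0, 0, 0], [0, 0, 0], [0, 0, 0], [0, 0, 0]], rotation=[[0, 0, 0.0492], [0, 0, 0.0492], [0, 0, 0.0492], [0, 0, 0.0492], [0, 0, 0.0492], [0, 0, 0.0492], [0, 0, 0.0492], [0, 0, 0.0492], [0, 0, 0.0492], [0, 0, 0]])

```text
clock: 21.7
position: [0.4217, 0.1725, 0.1199]
tool_rot: [3.141, -0.0, 0.181]
force: [0.5, -0.7, -0.5]
grip_width: 0.0856
```

```bash
python3 - <<'E'
from h import *
c=calibration('wrist');im=grab_frame('wrist');cv2.imwrite('pics/w8.png',im)
handle(c,im,(7,17,200,200),(180,80,380,420))
go(.421,.172,.003,10.3)
E
```

```text
blob (271, 164, 18, 92)
handle 0.4225 0.1747 [0.0753 0.0132] 9.9
pos [0.4218 0.1725 0.1199] rot [180.   -0.   10.5] w 0.0852 t 21.75 F [-0.5  0.  -0.2] 
  turn [ 0.0001 -0.0001  0.0011] then dp [-0.001   0.0004  0.1462]
```

View pics/w8.png

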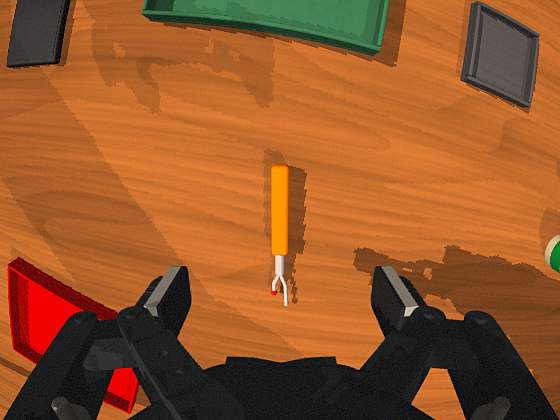

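The ripper handle is centred between the jaws at (280,210). I grasp and lift.

Request:
move_arm(jaw=[0, 0, 0, 0, 0, 255, 255, 255, 255, 255], dp=[[0.0006, -0.001, 0.045], [0, 0, 0.045], [0, 0, 0.04], [0, 0, 0.016], [0, 0, 0], [0, 0, 0], [0, 0, 0], [0, 0, 0], [0, 0, 0], [0, 0, 0]], rotation=[[0, 0, 0], [0, 0, 0], [0, 0, 0], [0, 0, 0], [0, 0, 0], [0, 0, 0], [0, 0, 0], [0, 0, 0], [0, 0, 0], [0, 0, 0]])

```text
clock: 23.0
position: [0.4222, 0.1734, 0.0035]
tool_rot: [-3.141, -0.0, 0.18]
force: [-1.9, 1.1, 12.8]
grip_width: 0.0127
```

Request:
move_arm(jaw=[255, 255, 255, 255, 255], dp=[[0, 0, 0], [0, 0, 0], [0, 0, -0.04], [0, 0, -0.06], [0, 0, -0.04]], rotation=[[0, 0, 0], [0, 0, 0], [0, 0, 0], [0, 0, 0], [0, 0, 0]])

```text
clock: 23.62
position: [0.4221, 0.1732, 0.1167]
tool_rot: [-3.141, -0.001, 0.179]
force: [-0.9, -0.4, -1.1]
grip_width: 0.0127
```

Request:
move_arm(jaw=[255, 255, 255, 255, 255, 255, 255, 255, 255], dp=[[0, 0, 0], [0, 0, 0], [0, 0, 0], [0, 0, 0], [0, 0, 0], [0, 0, 0], [0, 0, 0], [0, 0, 0], [0, 0, 0]], rotation=[[0, 0, -0.0492], [0, 0, -0.0492], [0, 0, -0.0492], [0, 0, -0.0492], [0, 0, -0.0492], [0, 0, -0.0492], [0, 0, -0.0492], [0, 0, -0.0492], [0, 0, -0.0492]])

```text
clock: 24.75
position: [0.422, 0.1731, 0.1151]
tool_rot: [-3.142, 0.0, 1.576]
force: [0.7, 0.9, -1.2]
grip_width: 0.0125
```

```bash
python3 - <<'E'
from h import *
go(.602,.2425,.113,90)
E
```

```text
pos [0.422  0.1731 0.1151] rot [-180.     0.    90.3] w 0.0125 t 24.75 F [ 0.7  0.9 -1.2] 
  turn [-0.      0.      0.0016] then dp [0.0867 0.225  0.0026]
```

Request:
move_arm(jaw=[255, 255, 255, 255, 255, 255, 255, 255], dp=[[0.0145, 0.0376, 0], [0.0145, 0.0376, 0], [0.0145, 0.0376, 0], [0.0145, 0.0376, 0], [0.0145, 0.0376, 0], [0.0145, 0.0376, 0], [0, 0, 0], [0, 0, 0]], rotation=[[0, 0, 0.0016], [0, 0, 0], [0, 0, 0], [0, 0, 0], [0, 0, 0], [0, 0, 0], [0, 0, 0], [0, 0, 0]])

```text
clock: 25.75
position: [0.6022, 0.2416, 0.1147]
tool_rot: [-3.141, 0.001, 1.565]
force: [-0.3, 0.1, -1.6]
grip_width: 0.0126
```

```bash
python3 - <<'E'
from h import *
c=calibration('wrist');im=grab_frame('wrist');cv2.imwrite('pics/w9.png',im)
go(.602,.2425,.0078,90)
E
```

```text
pos [0.6021 0.2417 0.1149] rot [-180.     0.    89.7] w 0.0128 t 25.8 F [-0.5  0.4  0.2] 
  turn [-0.0002  0.0001 -0.0017] then dp [ 1.100e-03 -1.000e-04  1.339e-01]
```

View pics/w9.png

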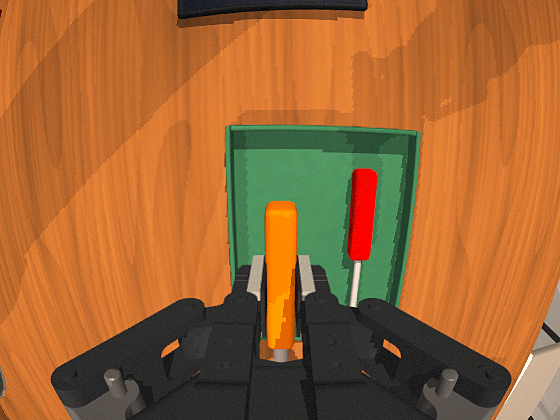

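The screwdriver lies flat in the tray (362,215), and the ripper hangs over the free left half. I lower and release.

Request:
move_arm(jaw=[255, 255, 255, 255, 255, 165, 165, 165, 165, 165], dp=[[0.001, 0, 0.045], [0, 0, 0.045], [0, 0, 0.033], [0, 0, 0.0108], [0, 0, 0], [0, 0, 0], [0, 0, 0], [0, 0, 0], [0, 0, -0.05], [0, 0, -0.06]], rotation=[[0, 0, 0], [0, 0, 0], [0, 0, 0], [0, 0, 0], [0, 0, 0], [0, 0, 0], [0, 0, 0], [0, 0, 0], [0, 0, 0], [0, 0, 0]])

```text
clock: 27.05
position: [0.6023, 0.2425, 0.0964]
tool_rot: [-3.14, 0.001, 1.566]
force: [0.6, -0.4, 0.8]
grip_width: 0.03
```

```bash
python3 - <<'E'
from h import *
go(.4296,-.157,.15,90)
E
```

```text
pos [0.6023 0.2425 0.0964] rot [-179.9    0.    89.7] w 0.03 t 27.05 F [ 0.6 -0.4  0.8] 
  turn [-0.0005  0.0003 -0.0017] then dp [-0.4994 -0.2159 -0.067 ]
```

Request:
move_arm(jaw=[165, 165, 0, 0, 0, 0, 0, 0, 0, 0], dp=[[0, 0, -0.06], [-0.05, -0.0216, 0], [-0.05, -0.0216, 0], [-0.05, -0.0216, 0], [-0.05, -0.0216, 0], [-0.05, -0.0216, 0], [-0.05, -0.0216, 0], [-0.05, -0.0216, 0], [-0.05, -0.0216, 0], [-0.05, -0.0216, 0]], rotation=[[0, 0, -0.0017], [0, 0, 0], [0, 0, 0], [0, 0, 0], [0, 0, 0], [0, 0, 0], [0, 0, 0], [0, 0, 0], [0, 0, 0], [0, 0, 0]])

```text
clock: 28.3
position: [0.4468, -0.1184, 0.1443]
tool_rot: [3.141, 0.0, 1.571]
force: [-1.1, -0.4, -0.2]
grip_width: 0.0854
```

Request:
move_arm(jaw=[0, 0, 0], dp=[[-0.049, -0.0215, 0], [0, 0, 0], [0, 0, 0]], rotation=[[0, 0, 0], [0, 0, 0], [0, 0, 0]])

```text
clock: 28.68
position: [0.4305, -0.1561, 0.1442]
tool_rot: [3.141, -0.0, 1.571]
force: [-0.0, 0.1, 0.5]
grip_width: 0.0854
```

```bash
python3 - <<'E'
from h import *
c=calibration('wrist');im=grab_frame('wrist');cv2.imwrite('pics/w10.png',im)
cs,_=cv2.findContours(cv2.inRange(im[150:320,220:340],(0,0,0),(55,55,55)),cv2.RETR_EXTERNAL,cv2.CHAIN_APPROX_NONE)
for k in cs:
    if cv2.contourArea(k)>60:
        (u,v),r=cv2.minEnclosingCircle(k);print(u+220,v+150,r,onplane(c,(u+220,v+150),.066,True))
go(.4296,-.157,.012,90)
E
```

```text
278.0 219.27083587646484 12.768487930297852 [ 0.42964606 -0.15359653  0.066     ]
pos [ 0.4306 -0.1557  0.1441] rot [180.   -0.   90.1] w 0.0857 t 28.725 F [-0.   0.4 -0.5] 
  turn [ 0.0001 -0.0001  0.0003] then dp [-0.0017 -0.0013  0.1651]
```

View pics/w10.png

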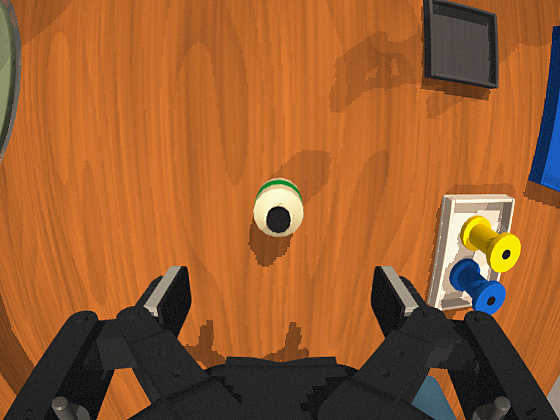

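The bottle cap is at (278,219), centred between the jaws, and both spools stand upright in the white tray. I grasp the body.

Request:
move_arm(jaw=[0, 0, 0, 0, 0, 255, 255, 255, 255, 255], dp=[[0.001, -0.001, 0.05], [0, 0, 0.05], [0, 0, 0.045], [0, 0, 0.02], [0, 0, 0], [0, 0, 0], [0, 0, 0], [0, 0, 0], [0, 0, 0], [0, 0, 0]], rotation=[[0, 0, 0], [0, 0, 0], [0, 0, 0], [0, 0, 0], [0, 0, 0], [0, 0, 0], [0, 0, 0], [0, 0, 0], [0, 0, 0], [0, 0, 0]], squeeze=40)

```text
clock: 29.98
position: [0.4299, -0.1557, 0.013]
tool_rot: [3.14, 0.0, 1.571]
force: [-1.8, 1.0, 15.1]
grip_width: 0.039
```

Request:
move_arm(jaw=[255, 255, 255, 255, 255], dp=[[0, 0, 0], [0, 0, -0.04], [0, 0, -0.05], [0, 0, -0.03], [0, 0, 0]], rotation=[[0, 0, 0], [0, 0, 0], [0, 0, 0], [0, 0, 0], [0, 0, 0]])

```text
clock: 30.6
position: [0.4304, -0.1557, 0.1098]
tool_rot: [3.138, 0.0, 1.571]
force: [-0.0, 0.2, -1.4]
grip_width: 0.0395
```

```bash
python3 - <<'E'
from h import *
go(.602,-.0016,.11,90)
E
```

```text
pos [ 0.4304 -0.1557  0.1098] rot [179.8   0.   90. ] w 0.0395 t 30.6 F [-0.   0.2 -1.4] 
  turn [0.0011 0.0002 0.0001] then dp [ 0.1926  0.2145 -0.0003]
```

Request:
move_arm(jaw=[255, 255, 255, 255, 255, 255, 255, 255, 255, 255], dp=[[0.0241, 0.0268, 0], [0.0241, 0.0268, 0], [0.0241, 0.0268, 0], [0.0241, 0.0268, 0], [0.0241, 0.0268, 0], [0.0241, 0.0268, 0], [0.0241, 0.0268, 0], [0.0241, 0.0268, 0], [0, 0, 0], [0, 0, 0]], rotation=[[0, 0, 0], [0, 0, 0], [0, 0, 0], [0, 0, 0], [0, 0, 0], [0, 0, 0], [0, 0, 0], [0, 0, 0], [0, 0, 0], [0, 0, 0]])

```text
clock: 31.85
position: [0.6002, -0.0018, 0.1073]
tool_rot: [-3.14, 0.0, 1.571]
force: [-0.4, -0.3, 0.8]
grip_width: 0.039
```

```bash
python3 - <<'E'
from h import *
c=calibration('wrist');im=grab_frame('wrist');cv2.imwrite('pics/w11.png',im)
go(.602,-.0016,.0178,90)
E
```

```text
pos [ 0.6002 -0.002   0.1075] rot [-179.9    0.    90. ] w 0.039 t 31.9 F [ 0.5 -0.5 -0.8] 
  turn [-0.0003  0.0001 -0.0002] then dp [0.0005 0.0023 0.1121]
```

View pics/w11.png

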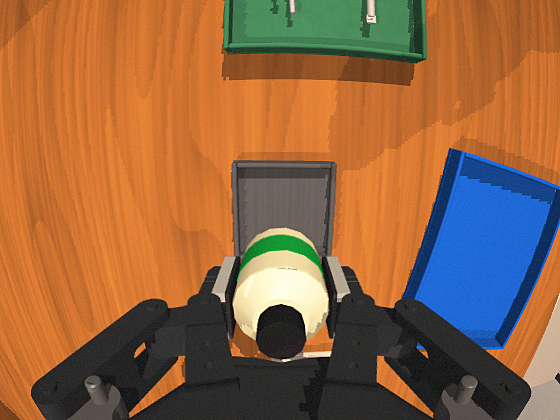

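The bottle is upright and the drip tray (columns 232–336) sits about 2 mm further in +x. I correct and lower it gently.

Request:
move_arm(jaw=[255, 255, 255, 255, 255, 255, 120, 120, 60, 0], dp=[[0.0005, 0.0025, 0.04], [0, 0, 0.04], [0, 0, 0.022], [0, 0, 0.0102], [0, 0, 0], [0, 0, 0], [0, 0, 0], [0, 0, 0], [0, 0, 0], [0, 0, 0]], rotation=[[0, 0, 0], [0, 0, 0], [0, 0, 0], [0, 0, 0], [0, 0, 0], [0, 0, 0], [0, 0, 0], [0, 0, 0], [0, 0, 0], [0, 0, 0]])

```text
clock: 33.15
position: [0.6029, -0.0009, 0.0183]
tool_rot: [-3.142, 0.0, 1.571]
force: [-0.4, 1.3, 0.0]
grip_width: 0.0793
```

Request:
move_arm(jaw=[0, 0, 0, 0, 0, 0, 0, 0, 0, 0], dp=[[0, 0, 0], [0, 0, 0], [0, 0, -0.05], [0, 0, -0.06], [0, 0, -0.06], [0, -0.05, 0], [0, -0.06, 0], [0, -0.06, 0], [0, -0.06, 0], [0, 0, 0]], rotation=[[0, 0, 0], [0, 0, 0], [0, 0, 0], [0, 0, 0], [0, 0, 0], [0, 0, 0], [0, 0, 0], [0, 0, 0], [0, 0, 0], [0, 0, 0]])

```text
clock: 34.4
position: [0.4162, -0.001, 0.1545]
tool_rot: [-3.14, -0.001, 1.571]
force: [1.2, 0.8, 0.0]
grip_width: 0.0854
```

```bash
python3 - <<'E'
from h import *
go(.4,0,.2)
a=grab_frame('top')[110:270,80:500];b=grab_frame('scene')[120:390,60:460]
cv2.imwrite('pics/f.png',np.vstack([cv2.resize(a,(560,213),interpolation=cv2.INTER_CUBIC),cv2.resize(b,(560,378),interpolation=cv2.INTER_CUBIC)]))
E
```

```text
pos [ 0.4162 -0.001   0.1545] rot [-179.9   -0.    90. ] w 0.0854 t 34.4 F [1.2 0.8 0. ] 
  turn [-0.0004 -0.0002  0.0001] then dp [ 0.0013 -0.0202 -0.0569]
```

View pics/f.png

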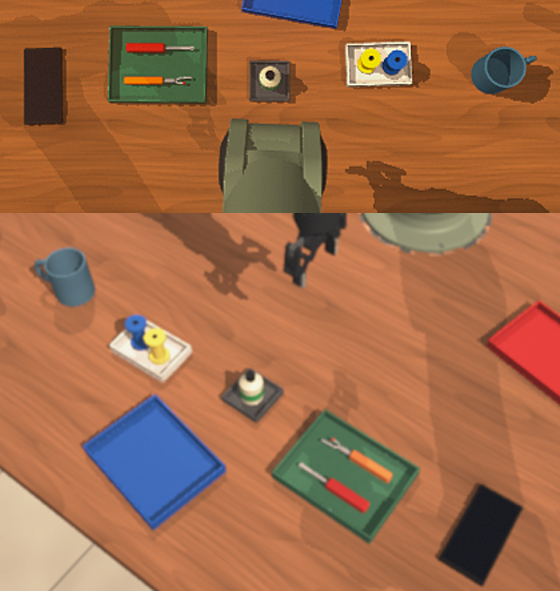

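Both views show the job done: spools upright in the white tray, tools flat and apart in the green tray, the bottle upright in the drip tray, and the phone and mug in place. I hand it in.

```bash
python3 -c "
from workcell import workorder; print(workorder.job_done())"
```

```text
the job is handed in; nothing more can be done
None
```

The job is done and handed in at about 34 s on the robot's clock, well under the 144 s limit. I worked in the order asked:
- **Spools:** the yellow, then the blue, each gripped by its top flange and stood in the white tray.
- **Hand tools:** the screwdriver, then the seam ripper, laid in the green tray with their long axes along y.
- **Oil bottle:** carried upright and stood in the drip tray.

The last top and scene pictures show:
- Both spools stand upright side by side in the white tray.
- Both tools lie flat and apart inside the green tray, clear of the rim.
- The bottle stands upright in the drip tray.
- The phone, the mug and the look-alike trays appear where they were.
- The gripper is open and clear of everything.

No check failed. The top and wrist cameras differed by 2–4 mm on some positions. The wrist force read at most about 15 N at the ends of the moves, measured while the fingers were closing on an object.

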